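# Make up two gauge kits from the stock

### The arm

A 7-joint arm with a two-finger parallel gripper is mounted at the origin on a cart in front of the work surface, level with it; the furniture and walls round the work are solid. World frame = base frame: x ahead of the robot, y to its left, z up, the work surface at z = 0. Lengths are in m, angles in rad, forces in N, time in s.
With the tool pointing down it reaches from about 0.425 to 0.875 m from the base axis. Payload 9.9 kg.
Tool frame: the origin (TCP) lies at the very end of the fingers, on their centre line; the grasp point (between the pads) lies 19 mm behind it; z points along the fingers, y is the line along which they close (so a half turn about z gives the same grasp; the last joint's range is limited). The gripper opens to 85 mm and grips with 20 to 120 N. Pads are 22 mm wide; open, the fingers measure 114 mm over their backs; the gripper's body (76 mm by 85 mm) begins 54 mm behind the grasp point. The pads swing forward as they close: fully open they stand 13 mm farther back than shut.
Start: joints at [1.074, 0.576, 0.025, 1.437, -0.015, 1.129, -0.057], TCP at [0.271, -0.618, 0.231] pointing down, gripper open.
Joint ranges: [-2.76, 2.76], [-0.34, 2.15], [-1.52, 1.57], [0.19, 2.46], [-1.09, 4.23], [0.17, 1.99], [-2.82, 2.82]. Speed limits (rad/s): [2.22, 2.22, 3.01, 3.01, 3.14, 3.14, 3.14].

### API

Orientations are given as a rotation vector (axis times angle).
In Python, from bench import telemetry, vision, r gives the robot as it stands. The module is installed in compiled form; this text tells all that it offers.
- The arm moves only by the tool move_arm, never from a script. Its argument "moves" is a list of rows, each a list of 7 numbers: the turn, a rotation vector about the tool's x, y, z in a scale on which 1.0 is 2 rad, then the shift along the tool's x, y, z in fractions of the full range, 1 being 80 cm, then the opening, from -1 (shut) to 1 (fully open). In form: [[rx, ry, rz, x, y, z, claw], ...]. A call has 1 to 20 rows; each row is the pose to reach, as a shift and turn from the pose commanded when the call began, along the tool's axes at that moment; what a row does not reach only later rows make up. A row lasts 1/12 s, in which the tool goes at most 41.7 mm and 7.16 degrees, less where a joint would pass 70% of its speed; a pose out of reach is approached as far as the arm can. A shift or turn number past 1, either way, is cut back to 1. A call with a gripper value outside its range is refused whole. The fingers move at their own pace and stop on an object; the grip force is fixed at half the most. Time passes only in rows, so rows that repeat a pose let the fingers close. It gives the time, the measured TCP pose, the force, the opening and the grip force at its end, in the units of the state.
- telemetry.get_state(): the state, without advancing time (a new reading comes with each control period).
- vision.read_camera(name): name is "side" or "top"; returns the picture (420x560x3 uint8, red, green, blue); there is no depth.
- vision.calibration(name): a dict with "fx", "fy", "cx", "cy" (pixels), "extrinsics" (4x4, takes a point from world to camera coordinates). Camera axes: x right, y up, looking along -z (the intrinsics and any distortion apply to the point x, -y, -z); pixel columns grow to the right and rows downward; lengths in m; the calibration is good to about 2 mm. A picture is of the moment at which its call begins. calibration takes no time and is no camera call.
- r.job_done(): hands the job in; it is judged then, once.
The state is a dict: "clock": time; "joint_positions": joint angles; "qd": joint speeds; "joint_efforts": joint torques, N m; "tool_pos": TCP position; "ee_rot": TCP orientation; "wrist_force": force on the tool from outside, world axes, zero at the start; "ft_torque": the same for the moment, N m; "grip_width": opening from 0.0 (shut) to 1.0 (fully open); "grasp_force": force on a finger pad.
Only numpy, scipy, OpenCV 4.12 (cv2) and the standard library are available. Lean on these libraries where they do the work, as an engineer would, in place of code of your own. Each camera call takes 0.05 s, during which the arm holds its last target. There are 200 camera calls.

### The job

Make up the two inspection kits from the stock on the green mat: the large ring gauge, the gauge block and the brass pin go into the blue tray, the small ring gauge and the black pin into the yellow tray, each set down upright in the foam pocket cut for it so that it sits on the pocket floor. Set the gauges down, do not let them fall; leave the bright steel pin and the black loupe standing where they are.

Things in the scene. Friction and masses are not known exactly. Their poses are not given: they have to be found in the camera images.
- kit_blue: Kit tray with blue rim and pocket floors and a dark foam inlay; fixed, 100 (x) x 135 (y) x 10.5 mm high. Origin: centre of its underside. Pockets open at the top, 7 mm deep, floors at z = 3 mm. Centres (x, y) in its own frame, mm: (0, -27) round, 70 diameter, for the large ring; (26, 38) round, 29 diameter, for the pin; (-24, 38) oblong, 21 (x) by 42 (y), for the gauge block.
- kit_yellow: Kit tray with yellow rim and pocket floors and a dark foam inlay; fixed, 100 (x) x 135 (y) x 10.5 mm high. Origin: centre of its underside. Pockets open at the top, 7 mm deep, floors at z = 3 mm. Centres (x, y) in its own frame, mm: (10, -26) round, 46 diameter, for the small ring; (-10, 34) round, 29 diameter, for the pin.
- ring_large: Large ring gauge, bright steel with a dark knurled band round its rim, 58 mm outside diameter, 30 mm bore, 22 mm high, 0.33 kg, lying flat on the green mat. Origin at the centre of its underside, z up its axis.
- ring_small: Small ring gauge, bright steel with a dark knurled band, 34 mm outside diameter, 16 mm bore, 14 mm high, 0.08 kg, lying flat on the green mat. Origin at the centre of its underside, z up its axis.
- pin_brass: Short turned pin of brass (pale yellow), 31 mm tall: foot 16 mm diameter, collar 19 mm diameter from 11 to 14 mm up, thinner stem above tapering to 10 mm. Grip it at the collar. Origin at the centre of its underside, z up its axis; it starts standing on the mat.
- pin_black: The same kind of pin in black finish, 28 mm tall: foot 16 mm diameter, collar 19 mm from 11 to 14 mm up. Origin at the centre of its underside, z up its axis; it starts standing on the mat.
- gauge_block: Rectangular bright steel gauge block, 9 mm (its x) by 30 mm (its y) by 20 mm high. Origin at the centre of its underside; it starts standing on the mat on its 9 by 30 face.
- pin_steel: The same kind of pin in bright bare steel, 34 mm tall, collar 19 mm; belongs to neither kit and stays where it stands on the mat. (Desk top z = 0; the green mat, right of the vice, is 2 mm thick; the vice stands 105 mm high, the granite plate left of the trays 90 mm.)
- loupe: Black eye loupe, a black ring round a pale lens, 36 mm in diameter, 26 mm high, standing on the mat; belongs to neither kit and stays where it stands.
There are look-alikes about, which are no part of the job. Leave any orange or turquoise look-alike of the pin_brass alone.

How it is judged:
At the end, for the whole second after the job is handed in: Each of the five lies in its own pocket of its own tray: centre within 8 mm of the pocket's centre in tray x and y, underside less than 3 mm above the pocket floor, axis within 0.12 rad of vertical, all at rest (x of ring_large in the frame of kit_blue between -0.008 and 0.008 m and y of ring_large in the frame of kit_blue between -0.035 and -0.019 m and z of ring_large in the frame of kit_blue between 0 and 0.006 m and angle between each of ring_large, gauge_block, pin_brass, ring_small, pin_black's own z axis and vertical below 0.12 rad and linear speed of each of ring_large, gauge_block, pin_brass, ring_small, pin_black below 0.02 m/s and x of gauge_block in the frame of kit_blue between -0.032 and -0.016 m and y of gauge_block in the frame of kit_blue between 0.03 and 0.046 m and z of gauge_block in the frame of kit_blue between 0 and 0.006 m and x of pin_brass in the frame of kit_blue between 0.018 and 0.034 m and y of pin_brass in the frame of kit_blue between 0.03 and 0.046 m and z of pin_brass in the frame of kit_blue between 0 and 0.006 m and x of ring_small in the frame of kit_yellow between 0.002 and 0.018 m and y of ring_small in the frame of kit_yellow between -0.034 and -0.018 m and z of ring_small in the frame of kit_yellow between 0 and 0.006 m and x of pin_black in the frame of kit_yellow between -0.018 and -0.002 m and y of pin_black in the frame of kit_yellow between 0.026 and 0.042 m and z of pin_black in the frame of kit_yellow between 0 and 0.006 m); the robot touches nothing.
It fails at once if the steel pin is moved more than 20 mm from where it stood or tipped (distance of pin_steel from where it was at the start of the episode above 0.02 m or angle between pin_steel's own z axis and vertical above 0.3 rad).
It fails at once if the loupe is moved more than 20 mm from where it stood or tipped (distance of loupe from where it was at the start of the episode above 0.02 m or angle between loupe's own z axis and vertical above 0.3 rad).
It fails at once if one of the five kit things is let fall from a height (its underside over 50 mm above the desk with no finger on it) ((height (world z) of ring_large above 0.05 m and contact force between ring_large and the fingers below 0.05 N) or (height (world z) of gauge_block above 0.05 m and contact force between gauge_block and the fingers below 0.05 N) or (height (world z) of pin_brass above 0.05 m and contact force between pin_brass and the fingers below 0.05 N) or (height (world z) of ring_small above 0.05 m and contact force between ring_small and the fingers below 0.05 N) or (height (world z) of pin_black above 0.05 m and contact force between pin_black and the fingers below 0.05 N)).
It also fails if it takes over 115 s, if anything falls off the work surface, if the arm or the gripper's body presses on something with over 40 N, if the wrist force passes 120 N, or if a joint passes its speed limit or range.

## Working session

There is one attempt and no reset: what is moved stays moved. The work goes in short steps, Python scripts to look and compute and a tool call to move; the robot and the scene stay as the last step left them, time stands still between calls to the robot, and variables do not carry over. Pictures are saved under pics/ and viewed, at most 16 in all, crops included, and the job is handed in when it is done.

Besides the shell and the picture viewer there is one more tool, called after "Request:" as name(argument=value, ...), one argument or row to a line, values as JSON. move_arm: Moves the arm, as the interface text tells. Its arguments: {"type":"object","properties":{"moves":{"type":"array","items":{"type":"array","items":{"type":"number"}}}},"required":["moves"]}

```bash
mkdir -p pics; python3 - <<'E'
from bench import telemetry, vision, r
import cv2
for n in("top","side"):
    im=vision.read_camera(n); cv2.imwrite(f"pics/{n}0.png",im[:,:,::-1]); 
    c=vision.calibration(n); print(n,c)
print(telemetry.get_state())
E
```

```text
top {'fx': 499.02401469631184, 'fy': 499.02401469631184, 'cx': 279.47230636617843, 'cy': 203.56034846335268, 'extrinsics': array([[ 0.01768334, -0.99978667,  0.01067338, -0.12640198],
       [ 0.9931756 ,  0.01879522,  0.11510416, -0.54629072],
       [-0.11528021,  0.00856511,  0.99329608, -0.90008432],
       [ 0.        ,  0.        ,  0.        ,  1.        ]])}
side {'fx': 415.66324787873003, 'fy': 415.66324787873003, 'cx': 286.21042911313754, 'cy': 202.64396698612492, 'extrinsics': array([[ 0.99863523,  0.05204461,  0.00436254, -0.54840984],
       [-0.03400871,  0.58461442,  0.81059817,  0.03763778],
       [ 0.03963686, -0.80964025,  0.58558652, -0.98994649],
       [ 0.        ,  0.        ,  0.        ,  1.        ]])}
{'clock': 0.1, 'joint_positions': array([ 1.0742381 ,  0.57643674,  0.02485107,  1.4377954 , -0.01498616,
        1.12901349, -0.05649857]), 'qd': array([-3.77555018e-05, -3.58998600e-04, -1.58873643e-03, -1.51131802e-03,
       -4.98399337e-06, -3.63024561e-04, -6.56398315e-04]), 'joint_efforts': array([ 4.82954303e-03, -7.67306972e+01,  2.25792781e+00, -2.86611789e+01,
        1.60331331e-02,  8.47156334e-03,  7.57203247e-05]), 'tool_pos': array([ 0.2706104 , -0.61794939,  0.23054667]), 'ee_rot': array([-3.07352764e+00, -6.43533189e-01,  6.08236699e-04]), 'wrist_force': array([ 0.82678409,  0.98277122, -0.03682067]), 'ft_torque': array([0.00458826, 0.03704836, 0.0160296 ]), 'grasp_force': 0.0, 'grip_width': 1.0023530238240368}
```

View pics/top0.png

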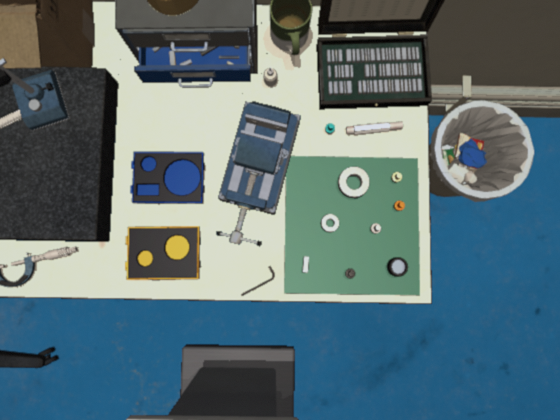

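View pics/side0.png

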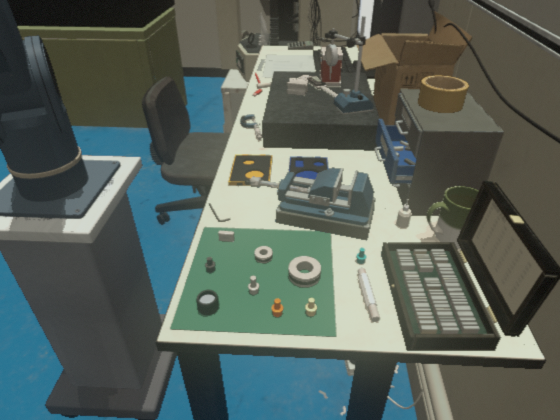

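Candidates (top px / side px): 
- Rings: large (354,182)/(305,269), small (330,223)/(263,253).
- Pale yellow pin, my pick for brass: (397,177)/(311,306). Its look-alikes are orange (400,206)/(278,307) and turquoise (330,128)/(361,255). 
- Steel pin, to be left: (376,228)/(253,284). 
- Black pin (350,273)/(210,264), against the loupe (398,267)/(207,301). 
- Gauge block (306,264)/(226,235).

Next I'll measure these positions and check the choice in one close crop.

```bash
cat > h.py <<'E'
import numpy as np, cv2
from bench import vision
CAL={n:vision.calibration(n) for n in("top","side")}
def ray(n,u,v):
    c=CAL[n];E=np.array(c["extrinsics"]);R=E[:3,:3]
    d=np.array([(u-c["cx"])/c["fx"],-(v-c["cy"])/c["fy"],-1.])
    return -R.T@E[:3,3],R.T@d
def plane(n,uv,z):
    o,d=ray(n,*uv);return o+d*(z-o[2])/d[2]
def tri(a,b):
    o1,d1=ray("top",*a);o2,d2=ray("side",*b)
    s=np.linalg.lstsq(np.c_[d1,-d2],o2-o1,rcond=None)[0]
    p,q=o1+d1*s[0],o2+d2*s[1];return (p+q)/2,np.linalg.norm(p-q)
def proj(n,p):
    c=CAL[n];q=np.array(c["extrinsics"])@np.r_[p,1]
    return c["cx"]-c["fx"]*q[0]/q[2],c["cy"]+c["fy"]*q[1]/q[2]
E
python3 - <<'E'
from h import *
T=cv2.imread("pics/top0.png");S=cv2.imread("pics/side0.png")
def comps(im,box,kind):
    x0,y0,x1,y1=box;c=im[y0:y1,x0:x1];h=cv2.cvtColor(c,cv2.COLOR_BGR2HSV)
    if kind=="mat": m=~cv2.inRange(h,(65,70,25),(90,255,140))
    elif kind=="blue": m=cv2.inRange(h,(105,150,60),(125,255,255))
    else: m=cv2.inRange(h,(18,120,100),(32,255,255))
    n,l,s,ce=cv2.connectedComponentsWithStats(m)
    for i in range(1,n):
        if s[i,4]>=12:
            (rc,rs,ra)=cv2.minAreaRect(np.argwhere(l==i)[:,::-1].astype(np.float32))
            print(kind,np.round(ce[i]+[x0,y0],1),"area",s[i,4],"rect",np.round(np.array(rc)+[x0,y0],1),np.round(rs,1),round(ra))
comps(T,(287,160,416,290),"mat");print()
comps(S,(188,226,335,326),"mat");print()
comps(T,(120,140,212,290),"blue");comps(T,(115,215,212,290),"yel");print()
comps(S,(225,150,335,190),"blue");comps(S,(225,150,275,190),"yel")
a=cv2.resize(T[150:300,275:430],None,fx=3,fy=3,interpolation=cv2.INTER_CUBIC)
b=cv2.resize(S[225:330,180:340],None,fx=2,fy=2,interpolation=cv2.INTER_CUBIC)
d=cv2.resize(T[145:285,120:225],None,fx=3,fy=3,interpolation=cv2.INTER_CUBIC)[:,:325]
o=np.zeros((600,800,3),np.uint8);o[:450,:465]=a;o[:420,470:785]=d[:420,:315]
s=cv2.resize(S[145:190,225:335],None,fx=3,fy=3,interpolation=cv2.INTER_CUBIC);o[455:590,470:800]=s
b=cv2.resize(S[225:330,180:340],(229,150));o[450:600,:229]=b
cv2.imwrite("pics/crop0.png",o)
E
```

```text
mat [327.5 233.8] area 9841 rect [337.  224.5] [100. 129.] 0
mat [353.5 181.6] area 726 rect [353. 182.] [32. 32.] 90
mat [396.5 176.6] area 116 rect [396.5 176.5] [11. 11.] 90
mat [399.1 205.2] area 118 rect [399. 205.] [11.3 11.3] 45
mat [375.5 227.6] area 119 rect [375.5 227. ] [12. 11.] 90
mat [397.5 266.5] area 307 rect [397.5 266.5] [19. 19.] 90

mat [284.7 266.4] area 5113 rect [261.  275.5] [ 99. 146.] 90
mat [209.8 264.4] area 138 rect [209.6 264. ] [11.  15.9] 11
mat [253.1 285.3] area 192 rect [253. 285.] [20. 12.] 90
mat [207.1 302.2] area 486 rect [207.1 302.1] [25.8 21.5] 81
mat [276.9 307.5] area 215 rect [276.5 307. ] [20. 13.] 90

blue [183.  177.2] area 1079 rect [183.3 176.9] [38.7 49.2] 2
blue [148.2 163.5] area 169 rect [148.  163.5] [13. 14.] 90
blue [132.8 164.6] area 13 rect [133.  164.5] [5. 2.] 90
blue [132.3 188.6] area 15 rect [132.4 188.5] [1.9 7. ] 14
blue [147.5 189. ] area 239 rect [147.5 189. ] [10. 21.] 90
blue [149.3 201.5] area 44 rect [148.5 201.5] [31.  1.] 0
yel [159.7 252.8] area 444 rect [162. 253.] [52. 74.] 90
yel [176.9 246.9] area 486 rect [177. 247.] [24. 24.] 90
yel [145.  257.9] area 195 rect [145. 258.] [14.1 15.6] 45
yel [197.5 266.5] area 13 rect [197.5 266.5] [7. 1.] 90

yel [248.3 162. ] area 29 rect [248. 162.] [ 2. 10.] 90
yel [253.9 173.9] area 95 rect [253.9 173.7] [ 5.9 18. ] 85
```

View pics/crop0.png

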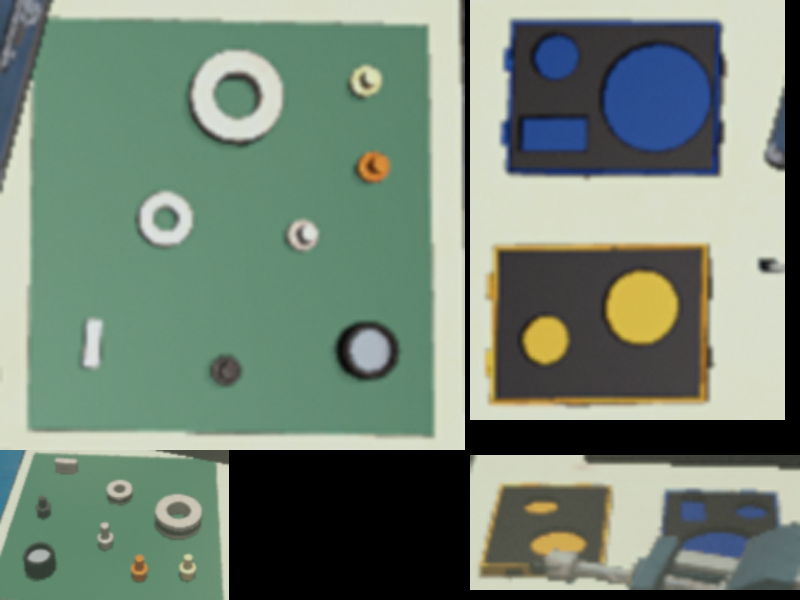

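The crop confirms the choice: pale brass pin at top (397,177), orange look-alike below it at (400,206), steel pin (376,228) with a white-grey stem, and dark black pin (350,273). The tray pockets are clear in the top view. In the side view the vice partly hides the blue tray. Next I'll work out positions and heights.

```bash
cat >> h.py <<'E'
def blob(im,uv,r=30):
    h=cv2.cvtColor(im,cv2.COLOR_BGR2HSV)
    m=255-cv2.inRange(h,(55,45,20),(95,255,190))
    n,l,s,c=cv2.connectedComponentsWithStats(m)
    u,v=map(int,uv);w=l[v-6:v+7,u-6:u+7];i=np.bincount(w[w>0]).argmax()
    k=(l==i).astype(np.uint8);cn=max(cv2.findContours(k,0,1)[0],key=cv2.contourArea)
    k[:]=0;cv2.drawContours(k,[cn],-1,1,-1);pts=np.argwhere(k)[:,::-1].astype(np.float32)
    return pts.mean(0),cv2.minAreaRect(pts),len(pts),pts
G={"large":((354,170),(305,282),.013),"small":((330,217),(263,258),.009),"brass":((397,177),(311,306),.015),"black":((350,273),(210,264),.015),
"block":((306,264),(226,235),.012),"steel":((376,228),(253,284),.015),"loupe":((398,267),(207,301),.015),"orange":((399,205),(277,308),.015)}
E
python3 - <<'E'
from h import *
T=cv2.imread("pics/top0.png");S=cv2.imread("pics/side0.png")
for k,(a,b,z) in G.items():
    A=blob(T,a);B=blob(S,b);p,e=tri(A[0],B[0])
    # height of the top: highest side pixel row -> ray at xy of plane point
    P=plane("top",A[0],z)
    print(k,A[2],B[2],"plane",np.round(P*1e3,1),"tri",np.round(p*1e3,1),"gap",round(e*1e3,1),"rect",np.round(A[1][1],1),round(A[1][2]))
    if k=="block":
        print([np.round(plane("top",q,.02)[:2]*1e3,1) for q in cv2.boxPoints(A[1])])
        d=A[3]-A[3].mean(0);w,V=np.linalg.eigh(d.T@d);print("PCA long axis px",V[:,1])
for k,uv,z in(("L",(183,177.2),.003),("Bp",(148.2,163.5),.003),("Bb",(147.5,189),.003),("S",(176.9,246.9),.003),("Yp",(145,257.9),.003)):
    print(k,np.round(plane("top",uv,z)*1e3,1))
print("nadir",[np.round(ray(n,0,0)[0],3) for n in CAL])
# tray corner outlines: dark inlay
h=cv2.cvtColor(T,cv2.COLOR_BGR2HSV)
for nm,(x0,y0,x1,y1) in {"blue":(125,145,211,210),"yel":(118,220,211,288)}.items():
    m=(T[y0:y1,x0:x1].min(2)<130).astype(np.uint8)
    n,l,s,c=cv2.connectedComponentsWithStats(cv2.morphologyEx(m,cv2.MORPH_OPEN,np.ones((5,5))));i=s[1:,4].argmax()+1
    rc=cv2.minAreaRect(np.argwhere(l==i)[:,::-1].astype(np.float32));q=cv2.boxPoints(rc)+[x0,y0]
    w=np.array([plane("top",t,.0105)[:2]*1e3 for t in q]);print(nm,np.round(w,1).tolist(),"centre",w.mean(0).round(1),"sides",np.linalg.norm(w-np.roll(w,1,0),axis=1).round(1))
# yellow pocket heights by two views
for nm,a,b in(("Ypin",(145,257.9),(248.3,162)),("Yring",(176.9,246.9),(253.9,173.9))): print(nm,tri(a,b))
E
```

```text
large 804 867 plane [ 595.9 -257.8   13. ] tri [ 595.5 -257.9   12.7] gap 0.9 rect [31. 31.] 90
small 288 272 plane [ 516.5 -213.1    9. ] tri [ 516.3 -213.2    8.8] gap 0.4 rect [18.4 18.4] 45
brass 96 178 plane [ 606.6 -339.8   15. ] tri [ 607.  -340.4   12.8] gap 0.0 rect [ 9.9 10.6] 45
black 74 102 plane [ 421.8 -250.6   15. ] tri [ 421.7 -250.9   12.8] gap 0.1 rect [8. 9.] 90
block 105 173 plane [ 436.8 -167.2   12. ] tri [ 436.9 -167.2   11.5] gap 0.2 rect [16.  6.] 90
[array([ 452. , -160.4]), array([ 452.2, -171.6]), array([ 422.5, -171.9]), array([ 422.3, -160.8])]
PCA long axis px [-0.07109695  0.9974694 ]
steel 99 158 plane [ 507.4 -299.2   15. ] tri [ 507.4 -299.3   14.3] gap 0.1 rect [11. 10.] 0
loupe 280 322 plane [ 435.5 -340.3   15. ] tri [ 435.  -339.5   18.6] gap 1.2 rect [17. 19.] 90
orange 108 188 plane [ 551.8 -345.    15. ] tri [ 551.9 -345.4   13.4] gap 0.1 rect [10. 11.] 90
L [599.7  70.9   3. ]
Bp [625.3 139.4   3. ]
Bb [575.3 138.3   3. ]
S [465.2  77.2   3. ]
Yp [443.3 136.7   3. ]
nadir [array([ 0.441, -0.108,  0.958]), array([ 0.588, -0.795,  0.552])]
blue [[645.7, 171.6], [648.5, 31.0], [549.4, 27.5], [546.8, 166.4]] centre [597.6  99.1] sides [ 99.1 140.6  99.2 138.9]
yel [[502.7, 175.5], [505.3, 33.6], [405.8, 30.0], [403.3, 170.2]] centre [454.3 102.3] sides [ 99.5 142.   99.6 140.3]
Ypin (array([0.44331547, 0.13642102, 0.00410278]), np.float64(8.375734177020065e-05))
Yring (array([0.46502126, 0.07661344, 0.00571862]), np.float64(0.00013732793499687533))
```

```bash
python3 - <<'E'
from h import *
T=cv2.imread("pics/top0.png");S=cv2.imread("pics/side0.png")
for r in(165,190,225): print(r,T[r,100:122].mean(1).round().astype(int))
for c in(60,95): print(c,T[228:252,c].mean(1).round().astype(int))
for u in(106,109,112,115): print(u,"z0",plane("top",(u,177),0).round(4)," z90",plane("top",(u,177),.09).round(4))
for v in(236,240,244): print(v,"z0",plane("top",(95,v),0).round(4)," z90",plane("top",(95,v),.09).round(4))
for u in(218,222,226):print(u,plane("top",(u,205),.105).round(3))
o=cv2.resize(T[60:260,60:310],None,fx=3,fy=3,interpolation=cv2.INTER_CUBIC);cv2.imwrite("pics/gran.png",o)
E
```

```text
165 [ 34  19  13  14  14  12  14  14  11  15  12  12  25 110 199 215 212 212
 212 212 212 212]
190 [ 14  14  13  15  15  16  13  12  14  12  10  27 111 199 214 212 212 212
 213 213 213 214]
225 [ 14  16  17  15  13  12  14  13  13  25 111 199 216 213 212 212 213 213
 212 212 213 213]
60 [ 45  39  39  42  46  43  45  45  50  56  49  34 102 194 213 212 213 213
 212 199 156 146 173 172]
95 [ 44  44  45  44  44  46  47  48  49  52  49  36  27 105 194 213 213 212
 212 212 211 213 211 212]
106 z0 [0.5977 0.2204 0.    ]  z90 [0.583  0.1895 0.09  ]
109 z0 [0.5978 0.2146 0.    ]  z90 [0.5831 0.1843 0.09  ]
112 z0 [0.5979 0.2088 0.    ]  z90 [0.5832 0.179  0.09  ]
115 z0 [0.598 0.203 0.   ]  z90 [0.5833 0.1738 0.09  ]
236 z0 [0.4832 0.2348 0.    ]  z90 [0.4792 0.2025 0.09  ]
240 z0 [0.4755 0.2343 0.    ]  z90 [0.4723 0.2021 0.09  ]
244 z0 [0.4679 0.2339 0.    ]  z90 [0.4654 0.2017 0.09  ]
218 [ 0.536 -0.01   0.105]
222 [ 0.536 -0.017  0.105]
226 [ 0.536 -0.024  0.105]
```

View pics/gran.png

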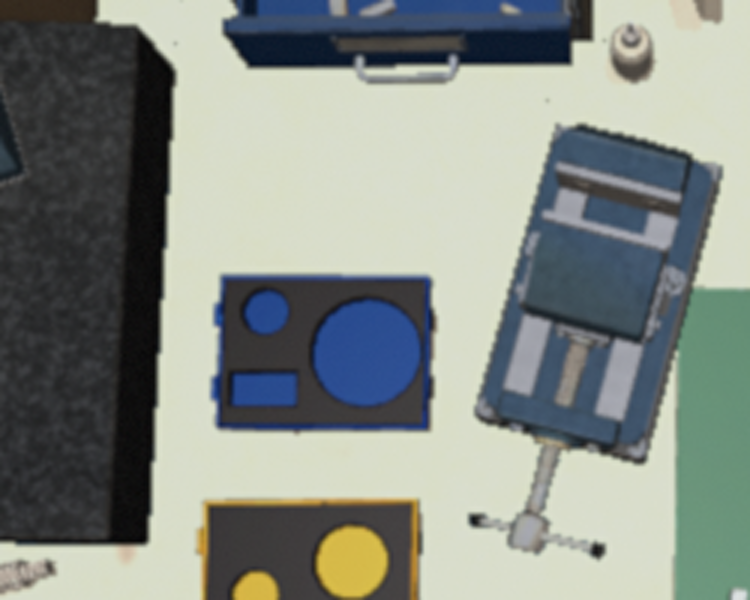

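The granite edge stands at y≈0.197 and the vice's near corner at y≈−0.01, so the gripper body clears both. Moving above the large ring.

The manual's scale: shifts go in shares of 80 cm and turns go in shares of 2 rad. Converting my numbers, 0.442 m / 0.8 = 0.5525, -0.199 m / 0.8 = -0.2488, 0.412 rad / 2 = 0.206.

Request:
move_arm(
  moves=[
    [0, 0, 0.206, 0.5525, -0.2488, 0.1, 0.75],
    [0, 0, 0.206, 0.5525, -0.2488, 0.1, 0.75],
    [0, 0, 0.206, 0.5525, -0.2488, 0.1, 0.75],
    [0, 0, 0.206, 0.5525, -0.2488, 0.1, 0.75],
    [0, 0, 0.206, 0.5525, -0.2488, 0.1, 0.75],
    [0, 0, 0.206, 0.5525, -0.2488, 0.1, 0.75],
    [0, 0, 0.206, 0.5525, -0.2488, 0.1, 0.75],
    [0, 0, 0.206, 0.5525, -0.2488, 0.1, 0.75],
    [0, 0, 0.206, 0.5525, -0.2488, 0.1, 0.75],
    [0, 0, 0.206, 0.5525, -0.2488, 0.1, 0.75],
    [0, 0, 0.206, 0.5525, -0.2488, 0.1, 0.75],
    [0, 0, 0.206, 0.5525, -0.2488, 0.1, 0.75],
    [0, 0, 0.206, 0.5525, -0.2488, 0.1, 0.75],
    [0, 0, 0.206, 0.5525, -0.2488, 0.1, 0.75],
    [0, 0, 0.206, 0.5525, -0.2488, 0.1, 0.75],
  ],
)

```text
clock: 1.35
tool_pos: [0.5952, -0.2592, 0.1509]
ee_rot: [3.141, 0.001, -0.002]
wrist_force: [-0.5, -1.1, -0.0]
grip_width: 0.877
grasp_force: 0.0
```

In the tool's units: 0.142 m / 0.8 = 0.1775, -0.0013 m / 0.8 = -0.0016.

Request:
move_arm(
  moves=[
    [0, 0, 0, 0.0008, -0.0016, 0.05, 0.75],
    [0, 0, 0, 0.0008, -0.0016, 0.1, 0.75],
    [0, 0, 0, 0.0008, -0.0016, 0.1375, 0.75],
    [0, 0, 0, 0.0008, -0.0016, 0.1625, 0.75],
    [0, 0, 0, 0.0008, -0.0016, 0.1775, 0.75],
    [0, 0, 0, 0.0008, -0.0016, 0.1775, 0.75],
    [0, 0, 0, 0.0008, -0.0016, 0.1775, 0.75],
    [0, 0, 0, 0.0008, -0.0016, 0.1775, -0.5],
    [0, 0, 0, 0.0008, -0.0016, 0.1775, -0.5],
    [0, 0, 0, 0.0008, -0.0016, 0.1775, -0.5],
    [0, 0, 0, 0.0008, -0.0016, 0.1775, -0.5],
    [0, 0, 0, 0.0008, -0.0016, 0.1775, -0.5],
    [0, 0, 0, 0.0008, -0.0016, 0.1775, -0.5],
    [0, 0, 0, 0.0008, -0.0016, 0.1775, -0.5],
  ],
)

```text
clock: 2.52
tool_pos: [0.5973, -0.2583, 0.0119]
ee_rot: [3.14, 0.001, 0.005]
wrist_force: [-1.4, 0.6, 8.3]
grip_width: 0.636
grasp_force: 61.9
```

In the tool's units: -0.03 m / 0.8 = -0.0375, -0.01 m / 0.8 = -0.0125.

Request:
move_arm(
  moves=[
    [0, 0, 0, 0, 0, -0.0125, -0.5],
    [0, 0, 0, 0, 0, -0.0375, -0.5],
    [0, 0, 0, 0, 0, -0.0375, -0.5],
    [0, 0, 0, 0, 0, -0.0375, -0.5],
  ],
)

```text
clock: 2.85
tool_pos: [0.5975, -0.2578, 0.041]
ee_rot: [3.14, 0.001, 0.005]
wrist_force: [-0.1, -1.4, -5.4]
grip_width: 0.637
grasp_force: 64.7
```

```bash
python3 - <<'E'
from h import *
S=vision.read_camera("side")[:,:,::-1]
cv2.imwrite("pics/s1.png",cv2.resize(S[180:330,180:360],None,fx=4,fy=4,interpolation=cv2.INTER_CUBIC))
E
```

```text
(no output)
```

View pics/s1.png

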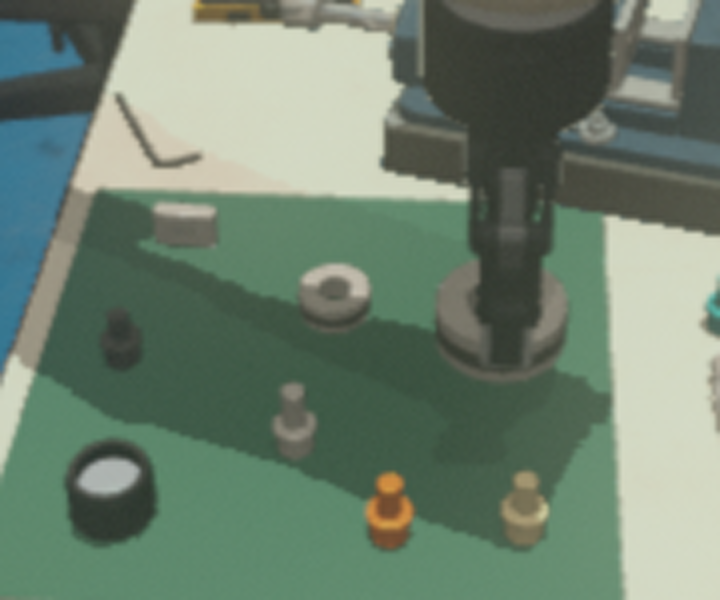

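The ring is held level and lifted clear, with the finger tips about 9 mm above its underside. Carrying it over the vice.

In the tool's units: -0.33 m / 0.8 = -0.4125, -0.15 m / 0.8 = -0.1875.

Request:
move_arm(
  moves=[
    [0, 0, 0, 0, 0, -0.05, -0.5],
    [0, 0, 0, 0, 0, -0.1, -0.5],
    [0, 0, 0, 0, 0, -0.15, -0.5],
    [0, 0, 0, 0, 0, -0.1875, -0.5],
    [0, 0, 0, 0.0013, -0.0438, -0.1875, -0.5],
    [0, 0, 0, 0.0013, -0.0938, -0.1875, -0.5],
    [0, 0, 0, 0.0025, -0.1438, -0.1875, -0.5],
    [0, 0, 0, 0.0025, -0.1938, -0.1875, -0.5],
    [0, 0, 0, 0.0038, -0.2438, -0.1875, -0.5],
    [0, 0, 0, 0.0038, -0.2938, -0.1875, -0.5],
    [0, 0, 0, 0.005, -0.3438, -0.1875, -0.5],
    [0, 0, 0, 0.005, -0.3875, -0.1875, -0.5],
    [0, 0, 0, 0.005, -0.4125, -0.1875, -0.5],
    [0, 0, 0, 0.005, -0.4125, -0.1875, -0.5],
    [0, 0, 0, 0.005, -0.4125, -0.1375, -0.5],
    [0, 0, 0, 0.005, -0.4125, -0.0875, -0.5],
    [0, 0, 0, 0.005, -0.4125, -0.0375, -0.5],
    [0, 0, 0, 0.005, -0.4125, -0.0125, -0.5],
    [0, 0, 0, 0.005, -0.4125, 0, -0.5],
    [0, 0, 0, 0.005, -0.4125, 0, -0.5],
  ],
)

```text
clock: 4.57
tool_pos: [0.5984, 0.0721, 0.0366]
ee_rot: [3.141, 0.001, -0.008]
wrist_force: [-0.7, 0.4, -3.2]
grip_width: 0.637
grasp_force: 66.6
```

```bash
python3 - <<'E'
from h import *
T=vision.read_camera("top")[:,:,::-1];S=vision.read_camera("side")[:,:,::-1]
o=np.zeros((560,800,3),np.uint8)
a=cv2.resize(T[130:290,110:230],None,fx=3.5,fy=3.5,interpolation=cv2.INTER_CUBIC);o[:560,:420]=a
b=cv2.resize(S[120:215,225:320],(380,380),interpolation=cv2.INTER_CUBIC);o[:380,420:]=b
cv2.imwrite("pics/p1.png",o)
from bench import telemetry;s=telemetry.get_state();print(s["tool_pos"],s["wrist_force"])
E
```

```text
[0.60072823 0.07236776 0.03986758] [ 0.61589773 -0.84406739 -4.07242915]
```

View pics/p1.png

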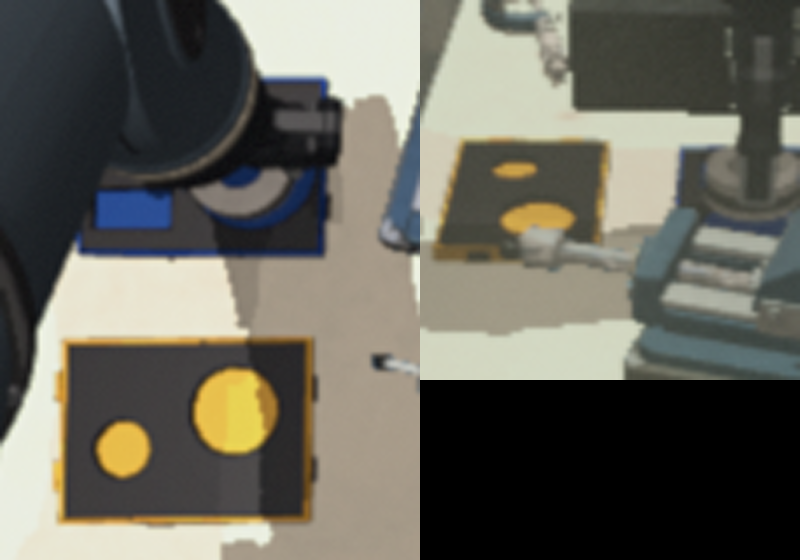

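The ring hangs over its pocket, centred within 1–2 mm. Lowering.

In the tool's units: 0.0255 m / 0.8 = 0.0319, 0.024 m / 0.8 = 0.03.

Request:
move_arm(
  moves=[
    [0, 0, 0, 0.0006, 0, 0.015, -0.5],
    [0, 0, 0, 0.0006, 0, 0.025, -0.5],
    [0, 0, 0, 0.0006, 0, 0.03, -0.5],
    [0, 0, 0, 0.0006, 0, 0.0319, -0.5],
    [0, 0, 0, 0.0006, 0, 0.0319, -0.5],
    [0, 0, 0, 0.0006, 0, 0.0319, -0.5],
  ],
)

```text
clock: 5.17
tool_pos: [0.6008, 0.0726, 0.014]
ee_rot: [-3.142, -0.001, -0.0]
wrist_force: [-0.3, -0.8, -3.9]
grip_width: 0.636
grasp_force: 66.6
```

In the tool's units: 0.002 m / 0.8 = 0.0025, 0.001 m / 0.8 = 0.0013.

Request:
move_arm(
  moves=[
    [0, 0, 0, 0, 0, 0.0013, -0.5],
    [0, 0, 0, 0, 0, 0.0025, -0.5],
    [0, 0, 0, 0, 0, 0.0025, -0.5],
  ],
)

```text
clock: 5.42
tool_pos: [0.6011, 0.0726, 0.013]
ee_rot: [-3.141, -0.001, -0.002]
wrist_force: [-2.2, 0.3, 6.6]
grip_width: 0.636
grasp_force: 67.7
```

In the tool's units: 0.24 m / 0.8 = 0.3, -0.18 m / 0.8 = -0.225, 0.08 rad / 2 = 0.04.

Request:
move_arm(
  moves=[
    [0, 0, 0, 0, 0, 0, 0.75],
    [0, 0, 0, 0, 0, 0, 0.75],
    [0, 0, 0, 0, 0, 0, 0.75],
    [0, 0, 0, 0, 0, -0.0375, 0.75],
    [0, 0, 0, 0, 0, -0.0875, 0.75],
    [0, 0, 0, 0, 0, -0.1375, 0.75],
    [0, 0, 0, 0, 0, -0.1875, 0.75],
    [0, 0, 0, 0, 0, -0.225, 0.75],
    [0, 0, 0.04, -0.025, 0.0375, -0.225, 0],
    [0, 0, 0.04, -0.05, 0.075, -0.225, 0],
    [0, 0, 0.04, -0.075, 0.1125, -0.225, 0],
    [0, 0, 0.04, -0.1, 0.15, -0.225, 0],
    [0, 0, 0.04, -0.125, 0.1875, -0.225, 0],
    [0, 0, 0.04, -0.15, 0.225, -0.225, 0],
    [0, 0, 0.04, -0.1788, 0.2625, -0.225, 0],
    [0, 0, 0.04, -0.205, 0.3, -0.2, 0],
    [0, 0, 0.04, -0.205, 0.3, -0.15, 0],
    [0, 0, 0.04, -0.205, 0.3, -0.1, 0],
    [0, 0, 0.04, -0.205, 0.3, -0.075, 0],
    [0, 0, 0.04, -0.205, 0.3, -0.075, 0],
  ],
)

```text
clock: 7.08
tool_pos: [0.4347, -0.1671, 0.0686]
ee_rot: [-3.138, 0.125, 0.009]
wrist_force: [0.2, -0.6, -0.1]
grip_width: 0.501
grasp_force: 0.0
```

```bash
python3 - <<'E'
from h import *
T=vision.read_camera("top")[:,:,::-1];S=vision.read_camera("side")[:,:,::-1]
o=np.zeros((560,800,3),np.uint8)
o[:560,:420]=cv2.resize(T[130:290,110:230],None,fx=3.5,fy=3.5,interpolation=cv2.INTER_CUBIC)
o[:380,420:]=cv2.resize(S[190:285,190:285],(380,380),interpolation=cv2.INTER_CUBIC)
o[380:560,420:800]=cv2.resize(S[145:190,225:320],(380,180),interpolation=cv2.INTER_CUBIC)
cv2.imwrite("pics/p2.png",o);cv2.imwrite("pics/T2.png",T)
from bench import telemetry;s=telemetry.get_state();print(s["tool_pos"],s["ee_rot"],s["wrist_force"])
h=cv2.cvtColor(T,cv2.COLOR_BGR2HSV)[150:205,157:204]
g=((h[:,:,1]<70)&(h[:,:,2]>110)).astype(np.uint8)
n,l,st,c=cv2.connectedComponentsWithStats(g);i=st[1:,4].argmax()+1
cn=max(cv2.findContours((l==i).astype(np.uint8),0,1)[0],key=cv2.contourArea);(u,v),rd=cv2.minEnclosingCircle(cn)
print("ring px",u+157,v+150,rd,"ring at",plane("top",(u+157,v+150),.025).round(4))
E
```

```text
[ 0.43674683 -0.16762361  0.07191625] [-3.13889629e+00  1.24741069e-01  1.86189314e-03] [ 0.50064747 -0.17038611  0.84828011]
ring px 179.44117736816406 176.32353019714355 15.909934997558594 ring at [0.5976 0.0736 0.025 ]
```

View pics/p2.png

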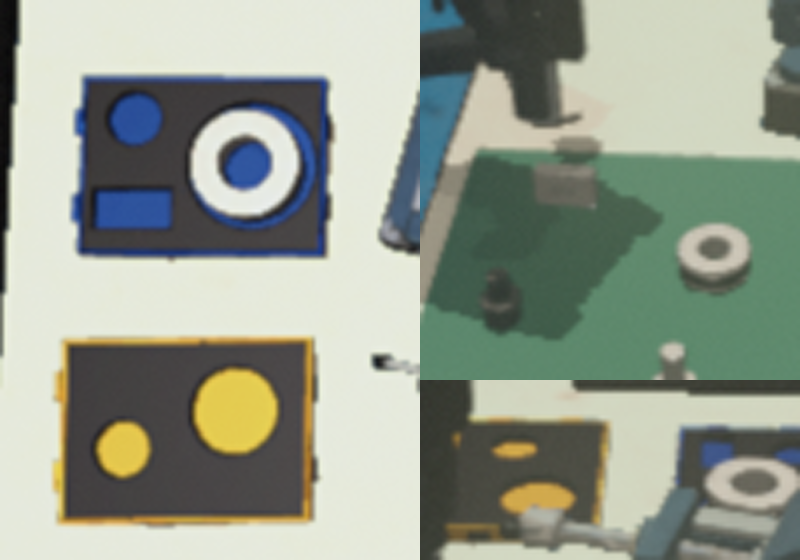

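The large ring lies in its pocket: top view measures (0.598, 0.074), about 2–3 mm off centre. The gripper is straight above the block; descending and gripping.

In the tool's units: 0.06 m / 0.8 = 0.075, 0.05 m / 0.8 = 0.0625.

Request:
move_arm(
  moves=[
    [0, 0, 0, 0, 0, 0.0375, 0],
    [0, 0, 0, 0, 0, 0.0625, 0],
    [0, 0, 0, 0, 0, 0.075, 0],
    [0, 0, 0, 0, 0, 0.075, 0],
    [0, 0, 0, 0, 0, 0.075, -1],
    [0, 0, 0, 0, 0, 0.075, -1],
    [0, 0, 0, 0, 0, 0.075, -1],
    [0, 0, 0, 0, 0, 0.075, -1],
    [0, 0, 0, 0, 0, 0.075, -1],
    [0, 0, 0, 0, 0, 0.075, -1],
    [0, 0, 0, 0, 0, 0.075, -1],
  ],
)

```text
clock: 8.1
tool_pos: [0.4379, -0.1678, 0.0134]
ee_rot: [3.139, -0.124, 0.004]
wrist_force: [-0.7, 0.1, 9.6]
grip_width: 0.079
grasp_force: 60.7
```

In the tool's units: -0.315 m / 0.8 = -0.3938, -0.175 m / 0.8 = -0.2188, -1.673 rad / 2 = -0.8365.

Request:
move_arm(
  moves=[
    [0, 0, 0, 0, 0, -0.0375, -1],
    [0, 0, 0, 0, 0, -0.0875, -1],
    [0, 0, 0, 0, 0, -0.1375, -1],
    [0, 0, 0, 0, 0, -0.1875, -1],
    [0, 0, 0, 0, 0, -0.2188, -1],
    [0, 0, -0.06, 0.01, -0.0288, -0.2188, -1],
    [0, 0, -0.12, 0.02, -0.0575, -0.2188, -1],
    [0, 0, -0.18, 0.03, -0.085, -0.2188, -1],
    [0, 0, -0.24, 0.04, -0.1125, -0.2188, -1],
    [0, 0, -0.3, 0.05, -0.14, -0.2188, -1],
    [0, 0, -0.36, 0.06, -0.1688, -0.2188, -1],
    [0, 0, -0.42, 0.07, -0.1975, -0.2188, -1],
    [0, 0, -0.48, 0.08, -0.225, -0.2188, -1],
    [0, 0, -0.54, 0.09, -0.2538, -0.2188, -1],
    [0, 0, -0.6, 0.1, -0.2825, -0.2188, -1],
    [0, 0, -0.66, 0.11, -0.31, -0.2188, -1],
    [0, 0, -0.72, 0.12, -0.3375, -0.2188, -1],
    [0, 0, -0.78, 0.13, -0.365, -0.2188, -1],
    [0, 0, -0.8365, 0.1406, -0.3938, -0.2188, -1],
    [0, 0, -0.8365, 0.1406, -0.3938, -0.2188, -1],
  ],
)

```text
clock: 9.77
tool_pos: [0.5751, 0.1429, 0.188]
ee_rot: [-2.182, -2.259, -0.007]
wrist_force: [-0.7, 1.2, -0.1]
grip_width: 0.08
grasp_force: 59.4
```

In the tool's units: 0.145 m / 0.8 = 0.1813, 0.08 m / 0.8 = 0.1.

Request:
move_arm(
  moves=[
    [0, 0, 0, 0, 0, 0.05, -1],
    [0, 0, 0, 0, 0, 0.1, -1],
    [0, 0, 0, 0, 0, 0.15, -1],
    [0, 0, 0, 0, 0, 0.1813, -1],
    [0, 0, 0, 0, 0, 0.1813, -1],
    [0, 0, 0, 0, 0, 0.1813, -1],
    [0, 0, 0, 0, 0, 0.1813, -1],
  ],
)

```text
clock: 10.35
tool_pos: [0.5751, 0.1378, 0.0439]
ee_rot: [2.195, 2.245, 0.003]
wrist_force: [-0.2, 0.3, 0.2]
grip_width: 0.08
grasp_force: 59.4
```

```bash
python3 - <<'E'
from h import *
T=vision.read_camera("top")[:,:,::-1];S=vision.read_camera("side")[:,:,::-1]
o=np.zeros((560,800,3),np.uint8)
o[:560,:420]=cv2.resize(T[130:290,110:230],None,fx=3.5,fy=3.5,interpolation=cv2.INTER_CUBIC)
o[:380,420:]=cv2.resize(S[105:200,235:330],(380,380),interpolation=cv2.INTER_CUBIC)
cv2.imwrite("pics/p3.png",o)
from bench import telemetry;s=telemetry.get_state();print(s["tool_pos"],s["ee_rot"],s["wrist_force"],s["joint_positions"])
E
```

```text
[0.57540905 0.1379134  0.04429459] [2.1948423 2.2448252 0.0051086] [-0.36336277 -0.02686184 -0.86214229] [-0.15963827  0.67682317 -0.24349198  1.85723686  0.25845837  0.63426936
 -0.53764787]
```

View pics/p3.png

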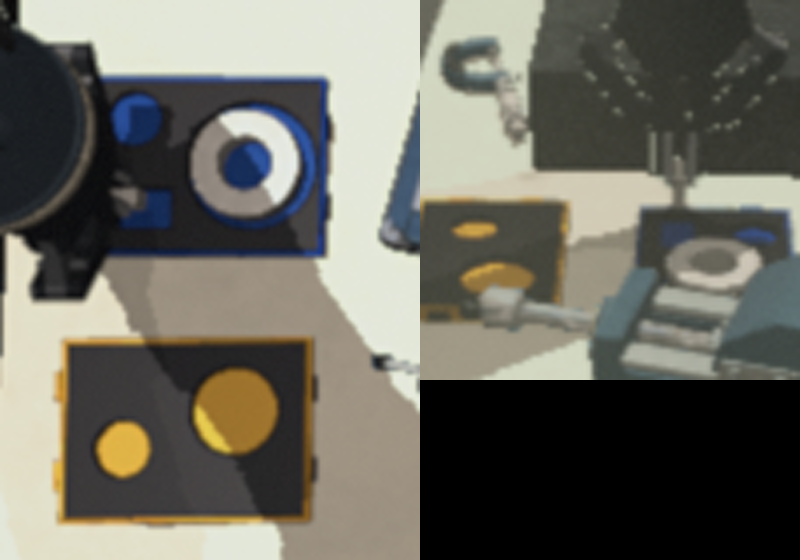

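The block is held upright over its pocket, and the body clears the granite. Lowering.

In the tool's units: 0.029 m / 0.8 = 0.0363, 0.027 m / 0.8 = 0.0338.

Request:
move_arm(
  moves=[
    [0, 0, 0, 0, 0, 0.0188, -1],
    [0, 0, 0, 0, 0, 0.0288, -1],
    [0, 0, 0, 0, 0, 0.0338, -1],
    [0, 0, 0, 0, 0, 0.0363, -1],
    [0, 0, 0, 0, 0, 0.0363, -1],
    [0, 0, 0, 0, 0, 0.0363, -1],
  ],
)

```text
clock: 10.95
tool_pos: [0.5742, 0.1375, 0.0145]
ee_rot: [2.195, 2.246, 0.001]
wrist_force: [-3.9, -0.6, 11.0]
grip_width: 0.077
grasp_force: 61.0
```

The block has touched the pocket floor at the expected height. Releasing, then on to the brass pin.

In the tool's units: -0.478 m / 0.8 = -0.5975, -0.175 m / 0.8 = -0.2188, 0.02 rad / 2 = 0.01.

Request:
move_arm(
  moves=[
    [0, 0, 0, 0, 0, 0, -0.35],
    [0, 0, 0, 0, 0, 0, -0.35],
    [0, 0, 0, 0, 0, 0, -0.35],
    [0, 0, 0, 0, 0, -0.025, -0.35],
    [0, 0, 0, 0, 0, -0.0625, -0.35],
    [0, 0, 0, 0, 0, -0.1125, -0.35],
    [0, 0, 0, 0, 0, -0.1625, -0.35],
    [0, 0, 0, 0, 0, -0.2125, -0.35],
    [0, 0, 0.01, -0.05, 0.0025, -0.2188, -0.25],
    [0, 0, 0.01, -0.1, 0.005, -0.2188, -0.25],
    [0, 0, 0.01, -0.15, 0.0075, -0.2188, -0.25],
    [0, 0, 0.01, -0.2, 0.01, -0.2188, -0.25],
    [0, 0, 0.01, -0.25, 0.0125, -0.2188, -0.25],
    [0, 0, 0.01, -0.3, 0.015, -0.2188, -0.25],
    [0, 0, 0.01, -0.35, 0.0175, -0.2188, -0.25],
    [0, 0, 0.01, -0.4, 0.02, -0.2188, -0.25],
    [0, 0, 0.01, -0.45, 0.0225, -0.2188, -0.25],
    [0, 0, 0.01, -0.5, 0.025, -0.2188, -0.25],
    [0, 0, 0.01, -0.55, 0.0263, -0.2188, -0.25],
    [0, 0, 0.01, -0.5975, 0.0275, -0.2188, -0.25],
  ],
)

```text
clock: 12.62
tool_pos: [0.6065, -0.3423, 0.1878]
ee_rot: [2.219, 2.224, -0.0]
wrist_force: [0.4, 0.1, 0.8]
grip_width: 0.376
grasp_force: 0.0
```

In the tool's units: 0.115 m / 0.8 = 0.1438, 0.08 m / 0.8 = 0.1.

Request:
move_arm(
  moves=[
    [0, 0, 0, 0, 0, 0.05, -0.25],
    [0, 0, 0, 0, 0, 0.1, -0.25],
    [0, 0, 0, 0, 0, 0.1438, -0.25],
    [0, 0, 0, 0, 0, 0.1438, -0.25],
    [0, 0, 0, 0, 0, 0.1438, -0.25],
    [0, 0, 0, 0, 0, 0.1438, -0.25],
  ],
)

```text
clock: 13.12
tool_pos: [0.6081, -0.3401, 0.0748]
ee_rot: [2.217, 2.223, 0.001]
wrist_force: [0.7, 0.1, 0.4]
grip_width: 0.372
grasp_force: 0.0
```

```bash
python3 - <<'E'
from h import *
T=vision.read_camera("top")[:,:,::-1];S=vision.read_camera("side")[:,:,::-1]
o=np.zeros((560,800,3),np.uint8)
o[:560,:420]=cv2.resize(T[130:290,110:230],None,fx=3.5,fy=3.5,interpolation=cv2.INTER_CUBIC)
o[:380,420:]=cv2.resize(S[235:330,255:350],(380,380),interpolation=cv2.INTER_CUBIC)
cv2.imwrite("pics/p4.png",o)
from bench import telemetry;s=telemetry.get_state();print(s["tool_pos"],s["ee_rot"],s["wrist_force"])
E
```

```text
[ 0.60860913 -0.34036512  0.07582829] [2.21510835e+00 2.22189934e+00 2.19480416e-03] [ 0.6240152   0.10139351 -0.60872384]
```

View pics/p4.png

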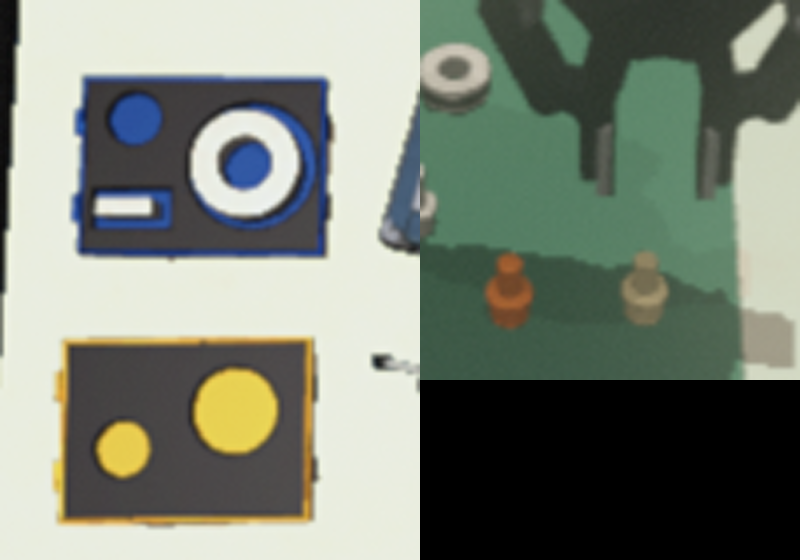

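Block sits in its pocket (top px ≈(145,188)). The open fingers are above the brass pin, with the orange one well clear. Descending.

In the tool's units: 0.065 m / 0.8 = 0.0813, 0.06 m / 0.8 = 0.075.

Request:
move_arm(
  moves=[
    [0, 0, 0, 0, -0.0023, 0.0375, -0.25],
    [0, 0, 0, 0, -0.0023, 0.0625, -0.25],
    [0, 0, 0, 0, -0.0023, 0.075, -0.25],
    [0, 0, 0, 0, -0.0023, 0.0813, -0.25],
    [0, 0, 0, 0, -0.0023, 0.0813, -0.25],
    [0, 0, 0, 0, -0.0023, 0.0813, -0.25],
    [0, 0, 0, 0, -0.0023, 0.0813, -1],
    [0, 0, 0, 0, -0.0023, 0.0813, -1],
    [0, 0, 0, 0, -0.0023, 0.0813, -1],
    [0, 0, 0, 0, -0.0023, 0.0813, -1],
    [0, 0, 0, 0, -0.0023, 0.0813, -1],
  ],
)

```text
clock: 14.13
tool_pos: [0.6062, -0.3402, 0.0096]
ee_rot: [2.216, 2.223, 0.002]
wrist_force: [-0.9, 0.4, 5.7]
grip_width: 0.175
grasp_force: 58.5
```

In the tool's units: -0.03 m / 0.8 = -0.0375, -0.01 m / 0.8 = -0.0125.

Request:
move_arm(
  moves=[
    [0, 0, 0, 0, 0, -0.0125, -1],
    [0, 0, 0, 0, 0, -0.0375, -1],
    [0, 0, 0, 0, 0, -0.0375, -1],
    [0, 0, 0, 0, 0, -0.0375, -1],
  ],
)

```text
clock: 14.47
tool_pos: [0.6061, -0.3403, 0.0397]
ee_rot: [2.216, 2.223, 0.001]
wrist_force: [-0.6, -1.7, -0.4]
grip_width: 0.178
grasp_force: 58.8
```

```bash
python3 - <<'E'
from h import *
S=vision.read_camera("side")[:,:,::-1]
cv2.imwrite("pics/p5.png",cv2.resize(S[245:325,265:345],(480,480),interpolation=cv2.INTER_CUBIC))
from bench import telemetry;s=telemetry.get_state();print(s["tool_pos"],s["ee_rot"],s["wrist_force"])
E
```

```text
[ 0.60534814 -0.34001317  0.03860877] [2.21746745e+00 2.22381495e+00 4.70550789e-04] [-0.40113734  0.30399215 -0.25040522]
```

View pics/p5.png

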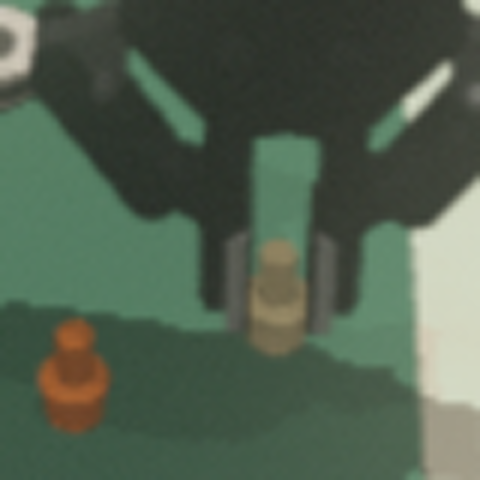

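The brass pin is held upright at the collar, foot free. Carrying it to the blue tray.

In the tool's units: 0.478 m / 0.8 = 0.5975, -0.15 m / 0.8 = -0.1875.

Request:
move_arm(
  moves=[
    [0, 0, 0, 0, 0, -0.05, -1],
    [0, 0, 0, 0, 0, -0.1, -1],
    [0, 0, 0, 0, 0, -0.15, -1],
    [0, 0, 0, 0, 0, -0.1875, -1],
    [0, 0, 0, 0.05, 0.0025, -0.1875, -1],
    [0, 0, 0, 0.1, 0.005, -0.1875, -1],
    [0, 0, 0, 0.15, 0.0075, -0.1875, -1],
    [0, 0, 0, 0.2, 0.01, -0.1875, -1],
    [0, 0, 0, 0.25, 0.0125, -0.1875, -1],
    [0, 0, 0, 0.3, 0.015, -0.1875, -1],
    [0, 0, 0, 0.35, 0.0175, -0.1875, -1],
    [0, 0, 0, 0.4, 0.02, -0.1875, -1],
    [0, 0, 0, 0.45, 0.0225, -0.1875, -1],
    [0, 0, 0, 0.5, 0.025, -0.1875, -1],
    [0, 0, 0, 0.55, 0.025, -0.1875, -1],
    [0, 0, 0, 0.5975, 0.025, -0.1875, -1],
    [0, 0, 0, 0.5975, 0.025, -0.1875, -1],
    [0, 0, 0, 0.5975, 0.025, -0.1875, -1],
  ],
)

```text
clock: 16.02
tool_pos: [0.6227, 0.1418, 0.1871]
ee_rot: [-2.211, -2.23, 0.0]
wrist_force: [-0.0, -0.1, -0.9]
grip_width: 0.171
grasp_force: 58.8
```

In the tool's units: 0.15 m / 0.8 = 0.1875, 0.12 m / 0.8 = 0.15.

Request:
move_arm(
  moves=[
    [0, 0, 0, 0, 0, 0.05, -1],
    [0, 0, 0, 0, 0, 0.1, -1],
    [0, 0, 0, 0, 0, 0.15, -1],
    [0, 0, 0, 0, 0, 0.1875, -1],
    [0, 0, 0, 0, 0, 0.1875, -1],
    [0, 0, 0, 0, 0, 0.1875, -1],
    [0, 0, 0, 0, 0, 0.1875, -1],
  ],
)

```text
clock: 16.6
tool_pos: [0.6248, 0.1377, 0.0394]
ee_rot: [2.219, 2.223, 0.002]
wrist_force: [-0.6, -0.3, 1.2]
grip_width: 0.174
grasp_force: 58.8
```

In the tool's units: 0.0275 m / 0.8 = 0.0344, 0.0265 m / 0.8 = 0.0331.

Request:
move_arm(
  moves=[
    [0, 0, 0, 0, 0, 0.0188, -1],
    [0, 0, 0, 0, 0, 0.0288, -1],
    [0, 0, 0, 0, 0, 0.0331, -1],
    [0, 0, 0, 0, 0, 0.0344, -1],
    [0, 0, 0, 0, 0, 0.0344, -1],
    [0, 0, 0, 0, 0, 0.0344, -1],
  ],
)

```text
clock: 17.1
tool_pos: [0.6241, 0.1384, 0.0111]
ee_rot: [2.218, 2.224, 0.001]
wrist_force: [0.8, 1.3, -0.1]
grip_width: 0.175
grasp_force: 58.8
```

In the tool's units: 0.001 m / 0.8 = 0.0013.

Request:
move_arm(
  moves=[
    [0, 0, 0, 0, 0, 0.0013, -1],
    [0, 0, 0, 0, 0, 0.0013, -1],
    [0, 0, 0, 0, 0, 0.0013, -1],
  ],
)

```text
clock: 17.35
tool_pos: [0.6243, 0.1384, 0.0106]
ee_rot: [2.218, 2.224, 0.002]
wrist_force: [-1.9, 0.2, 8.4]
grip_width: 0.174
grasp_force: 61.3
```

Request:
move_arm(
  moves=[
    [0, 0, 0, 0, 0, 0, -0.35],
    [0, 0, 0, 0, 0, 0, -0.35],
    [0, 0, 0, 0, 0, 0, -0.35],
    [0, 0, 0, 0, 0, -0.0188, -0.35],
    [0, 0, 0, 0, 0, -0.05, -0.35],
    [0, 0, 0, 0, 0, -0.1, -0.35],
    [0, 0, 0, 0, 0, -0.15, -0.35],
    [0, 0, 0, 0, 0, -0.2, -0.35],
    [0, 0, 0, -0.025, -0.0063, -0.2188, 0.3],
    [0, 0, 0, -0.0688, -0.0213, -0.2188, 0.3],
    [0, 0, 0, -0.1125, -0.035, -0.2188, 0.3],
    [0, 0, 0, -0.1563, -0.0475, -0.2188, 0.3],
    [0, 0, 0, -0.2, -0.0613, -0.2188, 0.3],
    [0, 0, 0, -0.2438, -0.075, -0.2188, 0.3],
    [0, 0, 0, -0.2875, -0.0875, -0.2188, 0.3],
    [0, 0, 0, -0.3313, -0.1013, -0.2188, 0.3],
    [0, 0, 0, -0.375, -0.115, -0.2188, 0.3],
    [0, 0, 0, -0.4188, -0.1288, -0.2188, 0.3],
    [0, 0, 0, -0.4394, -0.135, -0.2188, 0.3],
    [0, 0, 0, -0.4394, -0.135, -0.2188, 0.3],
  ],
)

```text
clock: 19.02
tool_pos: [0.5144, -0.2192, 0.184]
ee_rot: [2.226, 2.216, -0.004]
wrist_force: [-0.0, -0.7, -0.4]
grip_width: 0.651
grasp_force: 0.0
```

In the tool's units: 0.12 m / 0.8 = 0.15, 0.08 m / 0.8 = 0.1.

Request:
move_arm(
  moves=[
    [0, 0, 0, 0, 0, 0.05, 0.3],
    [0, 0, 0, 0, 0, 0.1, 0.3],
    [0, 0, 0, 0, 0, 0.15, 0.3],
    [0, 0, 0, 0, 0, 0.15, 0.3],
    [0, 0, 0, 0, 0, 0.15, 0.3],
    [0, 0, 0, 0, 0, 0.15, 0.3],
    [0, 0, 0, 0, 0, 0.15, 0.3],
  ],
)

```text
clock: 19.6
tool_pos: [0.5184, -0.2138, 0.0668]
ee_rot: [2.215, 2.223, 0.003]
wrist_force: [-0.3, -0.1, 0.4]
grip_width: 0.648
grasp_force: 0.0
```

```bash
python3 - <<'E'
from h import *
T=vision.read_camera("top")[:,:,::-1];S=vision.read_camera("side")[:,:,::-1]
o=np.zeros((560,800,3),np.uint8)
o[:560,:420]=cv2.resize(T[130:290,110:230],None,fx=3.5,fy=3.5,interpolation=cv2.INTER_CUBIC)
o[:380,420:]=cv2.resize(S[195:290,215:310],(380,380),interpolation=cv2.INTER_CUBIC)
o[380:560,420:800]=cv2.resize(S[145:190,225:320],(380,180),interpolation=cv2.INTER_CUBIC)
cv2.imwrite("pics/p6.png",o)
from bench import telemetry;s=telemetry.get_state();print(s["tool_pos"],s["ee_rot"],s["wrist_force"])
E
```

```text
[ 0.51808994 -0.21391458  0.06659321] [2.21570566 2.22228608 0.0024358 ] [-0.53663206  0.60407529  0.13867541]
```

View pics/p6.png

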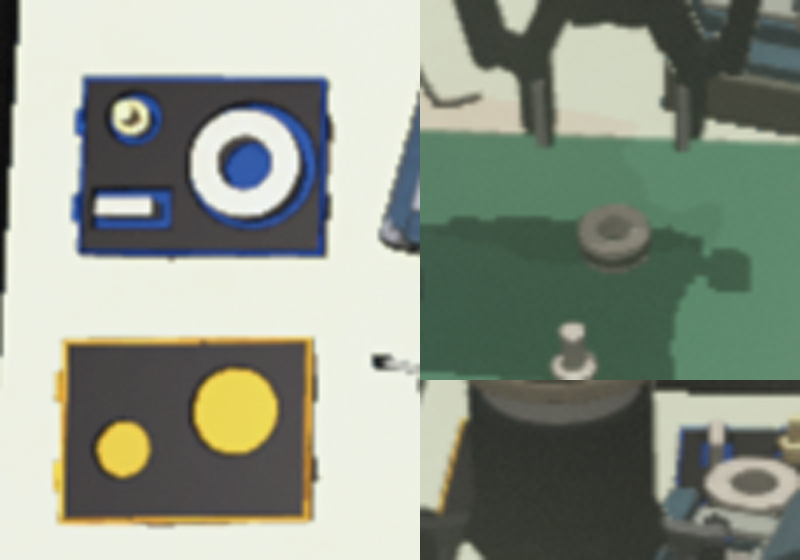

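The brass pin stands in its pocket (top px ≈(148,163)). The fingers are open on both sides of the small ring. Descending with a small correction.

In the tool's units: 0.056 m / 0.8 = 0.07, -0.0017 m / 0.8 = -0.0021.

Request:
move_arm(
  moves=[
    [0, 0, 0, 0.0009, -0.0021, 0.0375, 0.3],
    [0, 0, 0, 0.0009, -0.0021, 0.0563, 0.3],
    [0, 0, 0, 0.0009, -0.0021, 0.0663, 0.3],
    [0, 0, 0, 0.0009, -0.0021, 0.07, 0.3],
    [0, 0, 0, 0.0009, -0.0021, 0.07, 0.3],
    [0, 0, 0, 0.0009, -0.0021, 0.07, 0.3],
    [0, 0, 0, 0.0009, -0.0021, 0.07, -0.8],
    [0, 0, 0, 0.0009, -0.0021, 0.07, -0.8],
    [0, 0, 0, 0.0009, -0.0021, 0.07, -0.8],
    [0, 0, 0, 0.0009, -0.0021, 0.07, -0.8],
    [0, 0, 0, 0.0009, -0.0021, 0.07, -0.8],
    [0, 0, 0, 0.0009, -0.0021, 0.07, -0.8],
  ],
)

```text
clock: 20.7
tool_pos: [0.5155, -0.2131, 0.0096]
ee_rot: [2.217, 2.223, 0.001]
wrist_force: [-2.3, -0.2, 10.7]
grip_width: 0.348
grasp_force: 58.6
```

Request:
move_arm(
  moves=[
    [0, 0, 0, 0, 0, -0.0125, -0.8],
    [0, 0, 0, 0, 0, -0.0375, -0.8],
    [0, 0, 0, 0, 0, -0.0375, -0.8],
    [0, 0, 0, 0, 0, -0.0375, -0.8],
    [0, 0, 0, 0, 0, -0.0375, -0.8],
  ],
)

```text
clock: 21.12
tool_pos: [0.515, -0.2129, 0.0385]
ee_rot: [2.218, 2.224, 0.0]
wrist_force: [0.0, -0.6, -0.8]
grip_width: 0.348
grasp_force: 59.4
```

```bash
python3 - <<'E'
from h import *
S=vision.read_camera("side")[:,:,::-1]
cv2.imwrite("pics/p7.png",cv2.resize(S[205:285,225:305],(480,480),interpolation=cv2.INTER_CUBIC))
from bench import telemetry;s=telemetry.get_state();print(s["tool_pos"],s["ee_rot"],s["wrist_force"])
E
```

```text
[ 0.51475247 -0.21287906  0.03813907] [-2.21800359e+00 -2.22446105e+00  3.18094391e-04] [-0.86451354  0.28921138 -1.07450569]
```

View pics/p7.png

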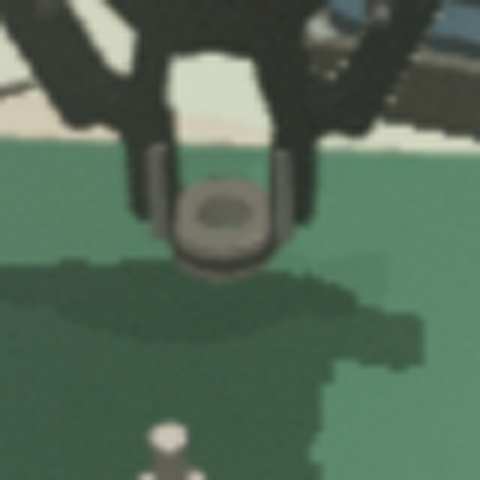

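The small ring is held level. Carrying it to the yellow tray.

In the tool's units: 0.2895 m / 0.8 = 0.3619, -0.049 m / 0.8 = -0.0613.

Request:
move_arm(
  moves=[
    [0, 0, 0, 0, 0, -0.05, -0.8],
    [0, 0, 0, 0, 0, -0.1, -0.8],
    [0, 0, 0, 0, 0, -0.15, -0.8],
    [0, 0, 0, 0, 0, -0.1875, -0.8],
    [0, 0, 0, 0.0375, -0.0063, -0.1875, -0.8],
    [0, 0, 0, 0.0813, -0.0138, -0.1875, -0.8],
    [0, 0, 0, 0.125, -0.0213, -0.1875, -0.8],
    [0, 0, 0, 0.1688, -0.0288, -0.1875, -0.8],
    [0, 0, 0, 0.2125, -0.0363, -0.1875, -0.8],
    [0, 0, 0, 0.2563, -0.0438, -0.1875, -0.8],
    [0, 0, 0, 0.3, -0.0513, -0.1875, -0.8],
    [0, 0, 0, 0.3375, -0.0575, -0.1875, -0.8],
    [0, 0, 0, 0.3619, -0.0613, -0.1875, -0.8],
    [0, 0, 0, 0.3619, -0.0613, -0.1875, -0.8],
    [0, 0, 0, 0.3619, -0.0613, -0.1375, -0.8],
    [0, 0, 0, 0.3619, -0.0613, -0.0875, -0.8],
    [0, 0, 0, 0.3619, -0.0613, -0.0375, -0.8],
    [0, 0, 0, 0.3619, -0.0613, 0, -0.8],
    [0, 0, 0, 0.3619, -0.0613, 0, -0.8],
    [0, 0, 0, 0.3619, -0.0613, 0, -0.8],
  ],
)

```text
clock: 22.83
tool_pos: [0.4639, 0.0759, 0.0373]
ee_rot: [-2.216, -2.223, 0.006]
wrist_force: [0.0, -0.7, -0.4]
grip_width: 0.349
grasp_force: 59.9
```

In the tool's units: 0.026 m / 0.8 = 0.0325, 0.024 m / 0.8 = 0.03.

Request:
move_arm(
  moves=[
    [0, 0, 0, 0, 0, 0.015, -0.8],
    [0, 0, 0, 0, 0, 0.025, -0.8],
    [0, 0, 0, 0, 0, 0.03, -0.8],
    [0, 0, 0, 0, 0, 0.0325, -0.8],
    [0, 0, 0, 0, 0, 0.0325, -0.8],
    [0, 0, 0, 0, 0, 0.0325, -0.8],
  ],
)

```text
clock: 23.33
tool_pos: [0.4655, 0.0765, 0.0129]
ee_rot: [2.218, 2.224, 0.001]
wrist_force: [-0.2, -0.1, -1.2]
grip_width: 0.352
grasp_force: 59.9
```

In the tool's units: 0.0025 m / 0.8 = 0.0031, 0.001 m / 0.8 = 0.0013.

Request:
move_arm(
  moves=[
    [0, 0, 0, 0, 0, 0.0013, -0.8],
    [0, 0, 0, 0, 0, 0.0025, -0.8],
    [0, 0, 0, 0, 0, 0.0031, -0.8],
    [0, 0, 0, 0, 0, 0.0031, -0.8],
  ],
)

```text
clock: 23.67
tool_pos: [0.4655, 0.0766, 0.0105]
ee_rot: [2.217, 2.224, 0.001]
wrist_force: [-2.0, -0.7, 11.6]
grip_width: 0.345
grasp_force: 61.4
```

Request:
move_arm(
  moves=[
    [0, 0, 0, 0, 0, 0, 0],
    [0, 0, 0, 0, 0, 0, 0],
    [0, 0, 0, 0, 0, 0, 0],
    [0, 0, 0, 0, 0, -0.0188, 0],
    [0, 0, 0, 0, 0, -0.0625, 0],
    [0, 0, 0, 0, 0, -0.1125, 0],
    [0, 0, 0, 0, 0, -0.1625, 0],
    [0, 0, 0, 0, 0, -0.2, 0],
    [0, 0, 0, -0.0375, 0.0125, -0.2188, -0.25],
    [0, 0, 0, -0.0813, 0.0188, -0.2188, -0.25],
    [0, 0, 0, -0.125, 0.0188, -0.2188, -0.25],
    [0, 0, 0, -0.1688, 0.0188, -0.2188, -0.25],
    [0, 0, 0, -0.2125, 0.0125, -0.2188, -0.25],
    [0, 0, 0, -0.2563, 0.0025, -0.2188, -0.25],
    [0, 0, 0, -0.3, -0.0125, -0.2188, -0.25],
    [0, 0, 0, -0.3438, -0.0275, -0.2188, -0.25],
    [0, 0, 0, -0.3813, -0.0425, -0.2188, -0.25],
    [0, 0, 0, -0.4094, -0.055, -0.2188, -0.25],
    [0, 0, 0, -0.4094, -0.055, -0.2188, -0.25],
    [0, 0, 0, -0.4094, -0.055, -0.2188, -0.25],
  ],
)

```text
clock: 25.33
tool_pos: [0.4212, -0.2524, 0.1846]
ee_rot: [-2.222, -2.221, 0.001]
wrist_force: [0.6, 0.6, -0.1]
grip_width: 0.379
grasp_force: 0.0
```

In the tool's units: 0.12 m / 0.8 = 0.15, 0.08 m / 0.8 = 0.1.

Request:
move_arm(
  moves=[
    [0, 0, 0, 0, 0, 0.05, -0.25],
    [0, 0, 0, 0, 0, 0.1, -0.25],
    [0, 0, 0, 0, 0, 0.15, -0.25],
    [0, 0, 0, 0, 0, 0.15, -0.25],
    [0, 0, 0, 0, 0, 0.15, -0.25],
    [0, 0, 0, 0, 0, 0.15, -0.25],
    [0, 0, 0, 0, 0, 0.15, -0.25],
  ],
)

```text
clock: 25.92
tool_pos: [0.4237, -0.2513, 0.0671]
ee_rot: [2.215, 2.223, 0.002]
wrist_force: [0.6, -0.3, 1.0]
grip_width: 0.378
grasp_force: 0.0
```

```bash
python3 - <<'E'
from h import *
T=vision.read_camera("top")[:,:,::-1];S=vision.read_camera("side")[:,:,::-1]
o=np.zeros((560,800,3),np.uint8)
o[:560,:420]=cv2.resize(T[130:290,110:230],None,fx=3.5,fy=3.5,interpolation=cv2.INTER_CUBIC)
o[:380,420:]=cv2.resize(S[205:300,165:260],(380,380),interpolation=cv2.INTER_CUBIC)
cv2.imwrite("pics/p8.png",o)
from bench import telemetry;s=telemetry.get_state();print(s["tool_pos"],s["ee_rot"],s["wrist_force"])
E
```

```text
[ 0.42340066 -0.25161275  0.06694   ] [2.21551081e+00 2.22220986e+00 1.64696488e-03] [-0.56356542 -0.17388181 -0.06532849]
```

View pics/p8.png

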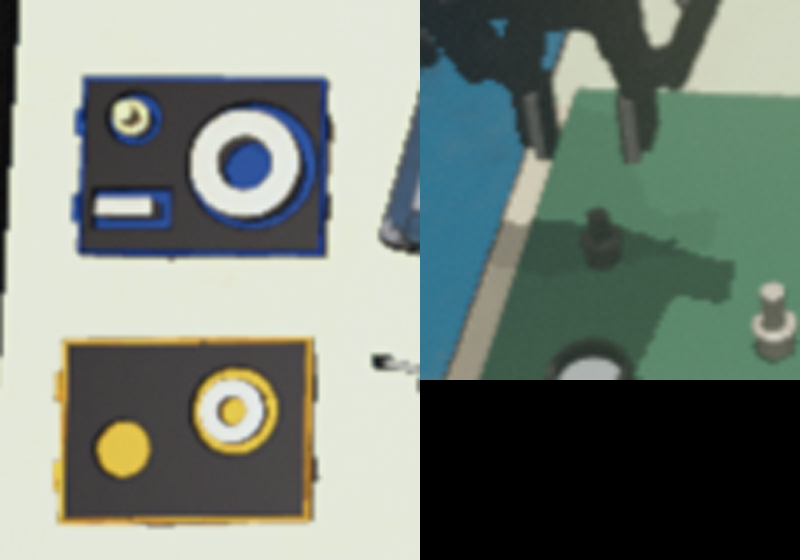

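The small ring sits in its pocket. Gripping the black pin.

In the tool's units: 0.056 m / 0.8 = 0.07, 0.0008 m / 0.8 = 0.001.

Request:
move_arm(
  moves=[
    [0, 0, 0, 0.001, -0.0018, 0.0375, -0.25],
    [0, 0, 0, 0.001, -0.0018, 0.0563, -0.25],
    [0, 0, 0, 0.001, -0.0018, 0.0663, -0.25],
    [0, 0, 0, 0.001, -0.0018, 0.07, -0.25],
    [0, 0, 0, 0.001, -0.0018, 0.07, -0.25],
    [0, 0, 0, 0.001, -0.0018, 0.07, -0.25],
    [0, 0, 0, 0.001, -0.0018, 0.07, -1],
    [0, 0, 0, 0.001, -0.0018, 0.07, -1],
    [0, 0, 0, 0.001, -0.0018, 0.07, -1],
    [0, 0, 0, 0.001, -0.0018, 0.07, -1],
    [0, 0, 0, 0.001, -0.0018, 0.07, -1],
  ],
)

```text
clock: 26.93
tool_pos: [0.4214, -0.2507, 0.0099]
ee_rot: [2.217, 2.223, 0.001]
wrist_force: [-1.4, 1.2, 7.9]
grip_width: 0.177
grasp_force: 58.5
```

In the tool's units: -0.03 m / 0.8 = -0.0375, -0.01 m / 0.8 = -0.0125.

Request:
move_arm(
  moves=[
    [0, 0, 0, 0, 0, -0.0125, -1],
    [0, 0, 0, 0, 0, -0.0375, -1],
    [0, 0, 0, 0, 0, -0.0375, -1],
    [0, 0, 0, 0, 0, -0.0375, -1],
    [0, 0, 0, 0, 0, -0.0375, -1],
  ],
)

```text
clock: 27.35
tool_pos: [0.4208, -0.2505, 0.039]
ee_rot: [2.218, 2.224, 0.0]
wrist_force: [0.1, 0.8, -0.4]
grip_width: 0.174
grasp_force: 58.9
```

```bash
python3 - <<'E'
from h import *
S=vision.read_camera("side")[:,:,::-1]
cv2.imwrite("pics/p9.png",cv2.resize(S[205:295,165:255],(480,480),interpolation=cv2.INTER_CUBIC))
from bench import telemetry;s=telemetry.get_state();print(s["tool_pos"],s["ee_rot"],s["wrist_force"])
E
```

```text
[ 0.42062015 -0.25036017  0.03869176] [ 2.21828470e+00  2.22458701e+00 -1.96463617e-05] [ 0.86387709 -0.26876387  0.07916631]
```

View pics/p9.png

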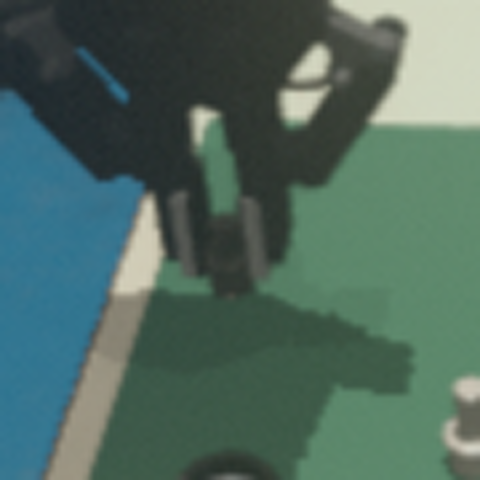

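The black pin is held upright, its foot showing below the pads. Carrying it to the yellow tray.

In the tool's units: 0.3866 m / 0.8 = 0.4833, 0.03 m / 0.8 = 0.0375.

Request:
move_arm(
  moves=[
    [0, 0, 0, 0, 0, -0.05, -1],
    [0, 0, 0, 0, 0, -0.1, -1],
    [0, 0, 0, 0, 0, -0.15, -1],
    [0, 0, 0, 0, 0, -0.1875, -1],
    [0, 0, 0, 0.0375, 0.0125, -0.1875, -1],
    [0, 0, 0, 0.0813, 0.025, -0.1875, -1],
    [0, 0, 0, 0.125, 0.0375, -0.1875, -1],
    [0, 0, 0, 0.1688, 0.05, -0.1875, -1],
    [0, 0, 0, 0.2125, 0.06, -0.1875, -1],
    [0, 0, 0, 0.2563, 0.065, -0.1875, -1],
    [0, 0, 0, 0.3, 0.065, -0.1875, -1],
    [0, 0, 0, 0.3438, 0.06, -0.1875, -1],
    [0, 0, 0, 0.3875, 0.0525, -0.1875, -1],
    [0, 0, 0, 0.4313, 0.0425, -0.1875, -1],
    [0, 0, 0, 0.4688, 0.0325, -0.1875, -1],
    [0, 0, 0, 0.4833, 0.0293, -0.1875, -1],
    [0, 0, 0, 0.4833, 0.0293, -0.1875, -1],
    [0, 0, 0, 0.4833, 0.0293, -0.1875, -1],
  ],
)

```text
clock: 28.9
tool_pos: [0.4426, 0.1366, 0.1883]
ee_rot: [-2.216, -2.227, 0.002]
wrist_force: [0.5, -0.7, -0.1]
grip_width: 0.171
grasp_force: 58.9
```

In the tool's units: 0.15 m / 0.8 = 0.1875, 0.12 m / 0.8 = 0.15.

Request:
move_arm(
  moves=[
    [0, 0, 0, 0, 0, 0.05, -1],
    [0, 0, 0, 0, 0, 0.1, -1],
    [0, 0, 0, 0, 0, 0.15, -1],
    [0, 0, 0, 0, 0, 0.1875, -1],
    [0, 0, 0, 0, 0, 0.1875, -1],
    [0, 0, 0, 0, 0, 0.1875, -1],
    [0, 0, 0, 0, 0, 0.1875, -1],
  ],
)

```text
clock: 29.48
tool_pos: [0.4437, 0.1358, 0.0399]
ee_rot: [2.219, 2.223, 0.001]
wrist_force: [0.7, -0.3, -0.2]
grip_width: 0.178
grasp_force: 58.9
```

In the tool's units: 0.0285 m / 0.8 = 0.0356, 0.028 m / 0.8 = 0.035.

Request:
move_arm(
  moves=[
    [0, 0, 0, 0, 0, 0.0188, -1],
    [0, 0, 0, 0, 0, 0.0288, -1],
    [0, 0, 0, 0, 0, 0.0331, -1],
    [0, 0, 0, 0, 0, 0.035, -1],
    [0, 0, 0, 0, 0, 0.0356, -1],
    [0, 0, 0, 0, 0, 0.0356, -1],
  ],
)

```text
clock: 29.98
tool_pos: [0.4434, 0.1363, 0.011]
ee_rot: [2.218, 2.224, 0.001]
wrist_force: [0.4, -0.5, 2.3]
grip_width: 0.178
grasp_force: 59.2
```

Touching the floor. Releasing, lifting and withdrawing to the right.

In the tool's units: -0.32 m / 0.8 = -0.4, -0.28 m / 0.8 = -0.35.

Request:
move_arm(
  moves=[
    [0, 0, 0, 0, 0, 0.0004, -1],
    [0, 0, 0, 0, 0, 0.0004, -0.35],
    [0, 0, 0, 0, 0, 0.0004, -0.35],
    [0, 0, 0, 0, 0, 0.0004, -0.35],
    [0, 0, 0, 0, 0, -0.0188, -0.35],
    [0, 0, 0, 0, 0, -0.0625, -0.35],
    [0, 0, 0, 0, 0, -0.1125, -0.35],
    [0, 0, 0, 0, 0, -0.1625, -0.35],
    [0, 0, 0, 0, 0, -0.2125, -0.35],
    [0, 0, 0, 0, 0, -0.25, -0.35],
    [0, 0, 0, -0.05, 0.025, -0.275, -0.35],
    [0, 0, 0, -0.1, 0.0375, -0.275, -0.35],
    [0, 0, 0, -0.15, 0.0375, -0.275, -0.35],
    [0, 0, 0, -0.2, 0.0375, -0.275, -0.35],
    [0, 0, 0, -0.25, 0.0375, -0.275, -0.35],
    [0, 0, 0, -0.3, 0.0375, -0.275, -0.35],
    [0, 0, 0, -0.35, 0.0375, -0.275, -0.35],
    [0, 0, 0, -0.4, 0.0375, -0.275, -0.35],
    [0, 0, 0, -0.4, 0.0375, -0.275, -0.35],
    [0, 0, 0, -0.4, 0.0375, -0.275, -0.35],
  ],
)

```text
clock: 31.65
tool_pos: [0.4732, -0.186, 0.2299]
ee_rot: [-2.223, -2.219, 0.001]
wrist_force: [0.5, 0.9, 0.0]
grip_width: 0.324
grasp_force: 0.0
```

```bash
python3 - <<'E'
from h import *
T=vision.read_camera("top")[:,:,::-1];S=vision.read_camera("side")[:,:,::-1]
o=np.zeros((560,800,3),np.uint8)
o[:560,:420]=cv2.resize(T[130:290,110:230],None,fx=3.5,fy=3.5,interpolation=cv2.INTER_CUBIC)
o[:380,420:]=cv2.resize(S[110:205,225:320],(380,380),interpolation=cv2.INTER_CUBIC)
cv2.imwrite("pics/p10.png",o)
# steel pin and loupe shift vs. start
T0=cv2.imread("pics/top0.png")
for k in("steel","loupe"):
    try: print(k,blob(S,G[k][1])[0]-blob(cv2.imread("pics/side0.png"),G[k][1])[0])
    except Exception as e: print(k,e)
# bright blobs in trays
for nm,uv,z in(("block",(145,188),.023),("small",(176,246),.017)):
    print(nm,T[uv[1],uv[0]])
E
```

```text
steel [-0.11384583 -0.24081421]
loupe [0.57533264 1.4747009 ]
block [225 235 236]
small [ 84 212 234]
```

View pics/p10.png

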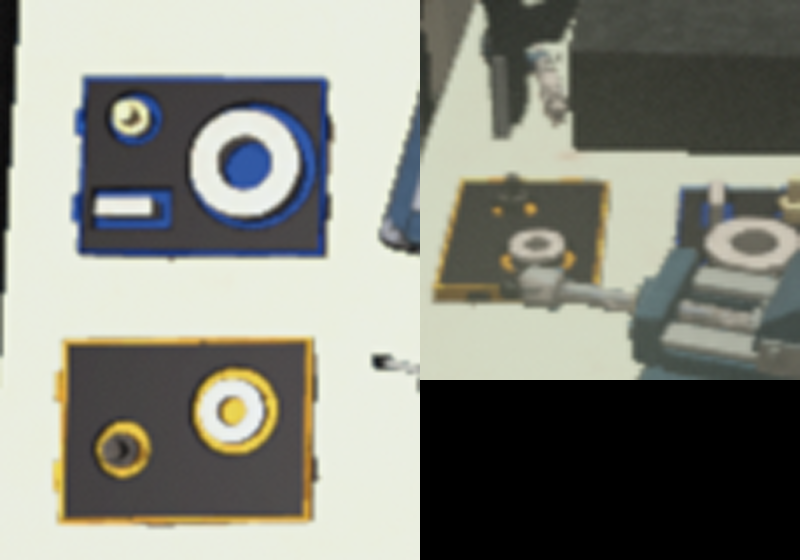

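All five pieces stand in their pockets: block px ≈(145,188), brass pin (147,163), large ring (179,176), small ring (176,247), black pin (144,258). The steel pin and loupe have not moved. Handing in.

```bash
python3 -c "
from bench import r;print(r.job_done())"
```

```text
the job is handed in; nothing more can be done
None
```

I handed the job in at about 32 s of the 115 s, with both kits made up: all five pieces sit upright in their own pockets, the steel pin and loupe were left where they stood, and no verdict came back.

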